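# Shorten the cradle support by one hole

### The job

A shorter flow controller goes on this calibration bench next. On the telescopic support that ends in the V-shaped cradle, press the black button down, slide the sleeve one hole closer to its mounting block, and let the button pop back up in that next hole. Leave the sleeve of the other support, the one with the flat plate, where it is.

Things in the scene. Friction and masses are not known exactly. Their poses are not given: they have to be found in the camera images.
- cradle_cap_top (a point): Top centre of the black button cap (30 x 44 mm, top 98 mm above the bench when up) on the level support ending in a V cradle. x points along the support from its mounting block out to the cradle, z up; moves with sleeve and cap. The sleeve has an upright 4 mm ridge on either side along x, inner faces 26 mm from the cap's centre, tops 112 mm above the bench; press with shut fingers between them.
- cradle_sleeve (a joint): Slide of the cradle support's 32 mm square, 126 mm long sleeve on its 24 mm tube, m: grows towards the mounting block (against x of cradle_cap_top). Holes at 0.000, 0.050, 0.100; starts latched near 0. Holes 22 mm long, tooth 8 mm: it drops in within 7 mm of a hole's middle. With the button held down it slides with 2 N, dragged by friction on the cap or pushed by a ridge.
- cradle_button (a joint): How far the cradle support's button is pressed, m: 0 up, 0.009 at its bottom stop. The tooth clears the hole at 0.005. The spring takes 2 N to start, 6.5 N fully down. Released between holes, the tooth rides on the tube: the button stays 0.005 down and the sleeve still slides until it pops up.
- flat_sleeve (a joint): Slide of the sleeve of the other support, of the same build but ending in a flat plate, m: it starts latched in its hole at 0.050 and must stay in it. The two supports lie side by side, either may be on the left.

How it is judged:
On the way, in this order (a step that is already met when the one before it is completed fails the run):
1. the cradle support's button is pressed far enough to free the tooth (value of joint cradle_button above 0.0045 m), for 0.02 s.
2. the sleeve slides off its first hole (value of joint cradle_sleeve above 0.02 m).
At the end, for the whole second after the job is handed in: The cradle support's sleeve rests in its second hole (0.050 m, within 10 mm), its button has popped up (pressed less than 3 mm), and the flat support's sleeve is still in its hole at 0.050 m (within 10 mm) (value of joint cradle_sleeve between 0.04 and 0.06 m and value of joint cradle_button below 0.003 m and velocity of joint cradle_sleeve between -0.01 and 0.01 m/s and value of joint flat_sleeve between 0.04 and 0.06 m); the robot touches nothing.
It fails at once if the flat support's sleeve is shifted out of its hole (value of joint flat_sleeve below 0.038 m or value of joint flat_sleeve above 0.062 m).
It also fails if it takes over 40 s, if anything falls off the work surface, if the arm or the gripper's body presses on something with over 40 N, if the wrist force passes 120 N, or if a joint passes its speed limit or range.

### The arm

A 7-joint arm with a two-finger parallel gripper is mounted at the origin on the work surface. World frame = base frame: x ahead of the robot, y to its left, z up, the work surface at z = 0. Lengths are in m, angles in rad, forces in N, time in s.
With the tool pointing down it reaches from about 0.35 to 0.9 m from the base axis. Payload 8.1 kg.
Tool frame: the origin (TCP) lies at the very end of the fingers, on their centre line; the grasp point (between the pads) lies behind it (manip.hold_point_z is the x of the grasp point in the tool frame, in m); x points along the fingers, y is the direction in which the jaws open and shut, and the axes are right-handed (so a half turn about x gives the same grasp; the last joint's range is limited). The gripper opens to 92 mm and grips with 3 to 60 N. Pads are 19 mm wide; open, the fingers measure 130 mm over their backs; the gripper's body (75 mm by 190 mm) begins 47 mm behind the grasp point.
Start: joints at [-1.322, 0.434, 0.025, 1.573, -0.012, 1.134, -0.075], TCP at [0.215, 0.587, 0.227] pointing down, gripper open.
Joint ranges: [-2.62, 2.62], [-0.44, 2.09], [-1.27, 1.32], [0.08, 2.57], [-1.32, 4.46], [0.12, 2], [-2.74, 2.74]. Speed limits (rad/s): [2.22, 2.22, 3.01, 3.01, 3.14, 3.14, 3.14].

### API

Orientations are given as a rotation vector (axis times angle).
In Python, from station import readout, vision, ticket, manip gives the robot as it stands.
- The arm moves only by the tool apply_moves, never from a script. Its argument "increments" is a list of rows, each a list of 4 numbers: the shift along the world's x, y, z in mm, then the turn about the world's z in rad. In form: [[x, y, z, roll], ...]. A call has 1 to 12 rows; each row is the pose to reach, as a shift and turn from the pose commanded when the call began; what a row does not reach only later rows make up. A row lasts 1/12 s, in which the tool goes at most 41.7 mm and 7.16 degrees, less where a joint would pass 70% of its speed; a pose out of reach is approached as far as the arm can. A call with a gripper value outside its range is refused whole. "grip" is the finger opening in mm, from 0 to 91.8, set as the call begins (left out, the last holds). The fingers move at their own pace and stop on an object; the grip force is fixed at half the most. Time passes only in rows, so rows that repeat a pose let the fingers close. It gives the time, the measured TCP pose, the force and the opening at its end, in the units of the state.
- readout.state(): the state, without advancing time (a new reading comes with each control period).
- vision.read_camera(name): name is "scene" or "side" or "wrist"; returns a dict with "image" (400x640x3 uint8, blue, green, red), "vfov" (degrees; the focal length in pixels is half the picture's height over the tangent of half this angle, whatever the lens; pixels are square), "cx", "cy" (the principal point, pixels), "R" (3x3) and "t" (3): a world point X has camera coordinates R X + t. Camera axes: x right, y down, z forward; pixel columns grow to the right and rows downward; lengths in m; the calibration is good to about 2 mm. A picture is of the moment at which its call begins. There is no depth.
- ticket.finish_job(): hands the job in, once; it reports no verdict.
The state is a dict: "clock": time; "qpos": joint angles; "joint_vel": joint speeds; "joint_efforts": joint torques, N m; "tool_pos": TCP position; "tcp_rot": TCP orientation; "force": force on the tool from outside, world axes, zero at the start; "wrist_torque": the same for the moment, N m; "finger_gap": finger opening in m.
Only numpy, scipy, OpenCV 4.12 (cv2) and the standard library are available. Lean on these libraries where they do the work, as an engineer would, in place of code of your own. Each camera call takes 0.05 s, during which the arm holds its last target. There are 200 camera calls.

## Working session

There is one attempt and no reset: what is moved stays moved. The work goes in short steps, Python scripts to look and compute and a tool call to move; the robot and the scene stay as the last step left them, time stands still between calls to the robot, and variables do not carry over. Pictures are saved under pics/ and viewed, about 8 in all and at most 12, crops included, and the job is handed in when it is done.

Besides the shell and the picture viewer there is one more tool, called after "Emit:" as name([rows], argument=value, ...), one row to a line, values as JSON. apply_moves: Moves the arm, as the interface text tells. Its arguments: {"type":"object","properties":{"increments":{"type":"array","items":{"type":"array","items":{"type":"number"}}},"grip":{"type":"number"}},"required":["increments"]}

```bash
mkdir -p pics; ls; cat > h.py <<'E'
import numpy as np, cv2
from station import readout, vision, ticket, manip
def cam(n):
    c=vision.read_camera(n); c['f']=200/np.tan(np.radians(c['vfov']/2)); c['R']=np.array(c['R']);c['t']=np.array(c['t']); return c
def ray(c,u,v):
    d=c['R'].T@np.array([(u-c['cx'])/c['f'],(v-c['cy'])/c['f'],1]); return -c['R'].T@c['t'], d/np.linalg.norm(d)
def plane(c,u,v,z):
    o,d=ray(c,u,v); return o+d*(z-o[2])/d[2]
def proj(c,X):
    p=c['R']@np.array(X)+c['t']; return p[:2]/p[2]*c['f']+[c['cx'],c['cy']]
def tri(a,b):
    A=np.zeros((3,3));q=np.zeros(3)
    for o,d in (a,b):
        P=np.eye(3)-np.outer(d,d);A+=P;q+=P@o
    X=np.linalg.solve(A,q); return X,[np.linalg.norm((np.eye(3)-np.outer(d,d))@(X-o)) for o,d in (a,b)]
E
python3 - <<'E'
from h import *
print(readout.state(), manip.hold_point_z)
for n in('scene','side','wrist'):
    c=cam(n);cv2.imwrite(f'pics/{n}0.png',c['image']);print(n,c['vfov'],c['cx'],c['cy'],-c['R'].T@c['t'],c['R'][2])
E
```

```text
pics
{'clock': 0.0, 'qpos': array([-1.32156224,  0.43522261,  0.02498675,  1.57409783, -0.01161437,
        1.13396637, -0.07511692]), 'joint_vel': array([-0.00190656, -0.00156069, -0.00117419, -0.00014511, -0.00114779,
        0.00107599, -0.00030624]), 'joint_efforts': array([-1.18351414e-03, -6.67831779e+01,  9.84234139e-01, -3.14480710e+01,
       -6.06541126e-02,  4.27555607e-02,  2.03461736e-04]), 'tool_pos': array([0.21527098, 0.58622253, 0.22594506]), 'tcp_rot': array([ 0.27494289,  1.55323632, -0.27737651]), 'force': array([-1.48778044, -1.18591489, -0.36136986]), 'wrist_torque': array([-0.04688859,  0.00262302, -0.01079075]), 'finger_gap': 0.09185699141679483} -0.0188
scene 50.40583854874404 317.9114956461611 196.54916371258076 [0.98680625 0.21722562 0.70459227] [-0.54381541 -0.28977806 -0.78758713]
side 49.988923634805616 321.5080210207335 207.62630066835732 [ 0.19056614 -0.50436427  0.54130184] [ 0.50876588  0.66643597 -0.54499576]
wrist 66.99038001309027 320.2942127312742 195.66325557794127 [0.14155125 0.61238361 0.38311525] [ 0.27295049 -0.10035158 -0.9567798 ]
```

View pics/scene0.png

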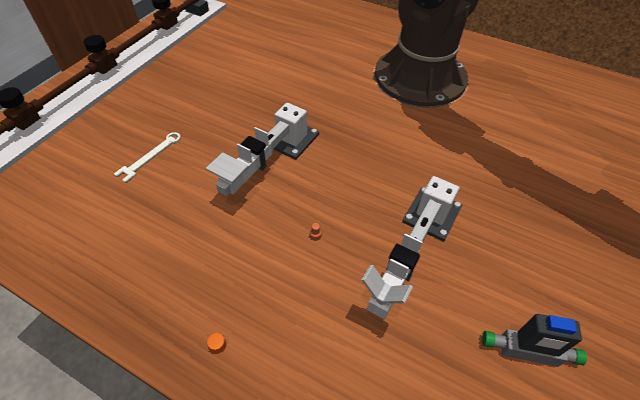

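View pics/side0.png

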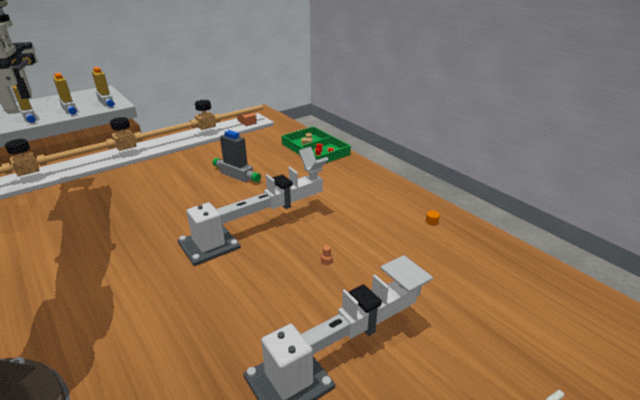

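The scene view shows the cradle support on the right, with its cap near (404,258) and block near (440,190). The flat support is on the left, with its cap at (254,146). In the side view the cradle cap is near (283,182) and its block near (205,225).

```bash
python3 - <<'E'
from h import *
a=cv2.imread('pics/scene0.png')[165:325,350:470];b=cv2.imread('pics/side0.png')[140:260,170:340]
a=cv2.resize(a,None,fx=3.5,fy=3.5,interpolation=cv2.INTER_CUBIC);b=cv2.resize(b,None,fx=2.2,fy=2.2,interpolation=cv2.INTER_CUBIC)
o=np.zeros((560,800,3),np.uint8);o[:560,:420]=a;o[:264,425:425+374]=b;cv2.imwrite('pics/c1.png',o)
for n,(u0,v0,u1,v1) in dict(scene=(380,235,425,290),side=(262,165,302,215)).items():
    im=cv2.imread(f'pics/{n}0.png')[v0:v1,u0:u1]
    m=(im.max(2)<45).astype(np.uint8);k,l,s,ce=cv2.connectedComponentsWithStats(m)
    for i in range(1,k):
        if s[i,4]>20: print(n,s[i]+[u0,v0,0,0,0],ce[i]+[u0,v0])
E
```

```text
scene [389 244  30  37 458] [404.69650655 256.91266376]
side [275 176  17  16 166] [282.59638554 182.22891566]
```

View pics/c1.png

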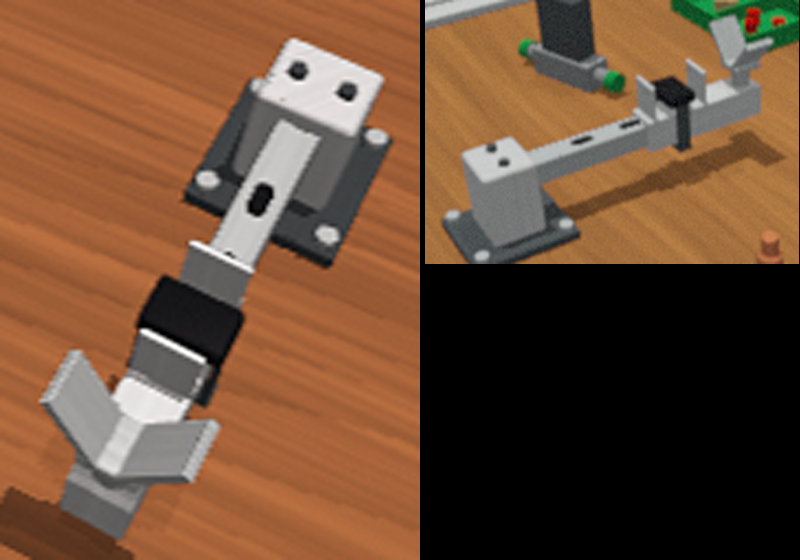

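The crop shows both ridge tops clearly. In the scene view their mid-points are near (413,238) and (400,264), and in the side view near (271,179) and (293,171). The cap sits between them, with the cap top at side (283,181).

```bash
python3 - <<'E'
from h import *
a=cam('scene');b=cam('side')
P={}
for n,p,q,z in [('rear',(413.3,238.4),(270.9,178.6),.112),('front',(399.6,264.1),(293.4,170.9),.112),('block',(441.4,189.9),(205,212.7),None)]:
    X,e=tri(ray(a,*p),ray(b,*q));P[n]=X;print(n,X.round(4),np.round(e,4), plane(a,*p,z or X[2]).round(4),plane(b,*q,z or X[2]).round(4))
c=plane(b,282.7,181.4,.098);print('cap side',c, 'mid',(P['rear']+P['front'])/2)
for k in('rear','block'):
    d=P['front']-P[k];print(k,np.linalg.norm(d[:2]),np.degrees(np.arctan2(d[1],d[0])))
from scipy.spatial.transform import Rotation as Ro
s=readout.state();print(Ro.from_rotvec(s['tcp_rot']).as_matrix().round(3))
E
```

```text
rear [0.5768 0.1771 0.1091] [0.002 0.002] [0.5769 0.1786 0.112 ] [0.5748 0.17   0.112 ]
front [0.6325 0.1758 0.1094] [0.0016 0.0016] [0.6326 0.177  0.112 ] [0.6302 0.1698 0.112 ]
block [0.4292 0.1827 0.081 ] [0.002 0.002] [0.4271 0.1838 0.081 ] [0.4299 0.18   0.081 ]
cap side [0.60064162 0.16680628 0.098     ] mid [0.60461579 0.17647793 0.10923118]
rear 0.05569596937837052 -1.3389028359594273
block 0.20335460872634886 -1.9319220334534244
[[-0.     0.345  0.939]
 [-0.001  0.939 -0.345]
 [-1.    -0.001  0.   ]]
```

Emit:
apply_moves([
  [26,-27,10,0.03],
  [52,-55,20,0.06],
  [78,-82,20,0.09],
  [104,-109,20,0.12],
  [130,-137,20,0.15],
  [156,-164,20,0.18],
  [182,-191,20,0.21],
  [208,-219,20,0.24],
  [234,-246,20,0.27],
  [260,-273,20,0.3],
  [286,-300,20,0.323],
  [310,-326,20,0.323],
], grip=0)

```text
clock: 1.25
tool_pos: [0.5267, 0.2588, 0.2468]
tcp_rot: [0.022, 1.57, -0.022]
force: [0.5, -0.1, 0.6]
finger_gap: 0.0168
```

Emit:
apply_moves([
  [26,-28,-10,0],
  [52,-56,-20,0],
  [79,-84,-35,0],
  [79,-84,-50,0],
  [79,-84,-50,0],
  [79,-84,-50,0],
])

```text
clock: 1.75
tool_pos: [0.6037, 0.1767, 0.1959]
tcp_rot: [0.023, 1.573, -0.023]
force: [0.4, 0.3, 0.2]
finger_gap: 0.0003
```

```bash
python3 - <<'E'
from h import *
s=readout.state();print(s['clock'],s['tool_pos'],s['force'])
from scipy.spatial.transform import Rotation as Ro
print(Ro.from_rotvec(s['tcp_rot']).as_matrix().round(3))
o=[]
for n in('wrist','scene','side'):
    c=cam(n);cv2.imwrite(f'pics/{n}1.png',c['image']);print(n,proj(c,[.604,.176,.098]),proj(c,s['tool_pos']))
E
```

```text
1.75 [0.60368525 0.17670193 0.19593825] [0.44673395 0.31230556 0.20859162]
[[-0.002  0.029  1.   ]
 [-0.     1.    -0.029]
 [-1.    -0.    -0.002]]
wrist [320.59194107 197.27908358] [322.12019472 246.97928976]
scene [404.25485095 254.55026343] [416.32705936 220.48877567]
side [281.66290006 179.2102892 ] [278.93834421 136.0059733 ]
```

View pics/wrist1.png

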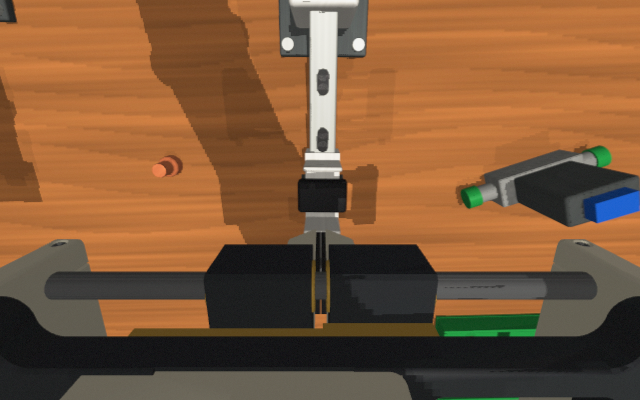

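In the wrist view the cap spans columns 298–347 and rows 177–212, centred near (322,194.5). That is within about 3 mm of my estimate. I'll check the finger shape and clearance in the side and scene views.

```bash
python3 - <<'E'
from h import *
c=cam('wrist');print(plane(c,322.5,194.5,.098))
a=cv2.imread('pics/scene1.png')[140:300,340:480];b=cv2.imread('pics/side1.png')[60:220,210:350]
cv2.imwrite('pics/c2.png',cv2.resize(np.hstack([a,b]),None,fx=2.8,fy=2.8,interpolation=cv2.INTER_CUBIC))
E
```

```text
[0.60285035 0.17964709 0.098     ]
```

View pics/c2.png

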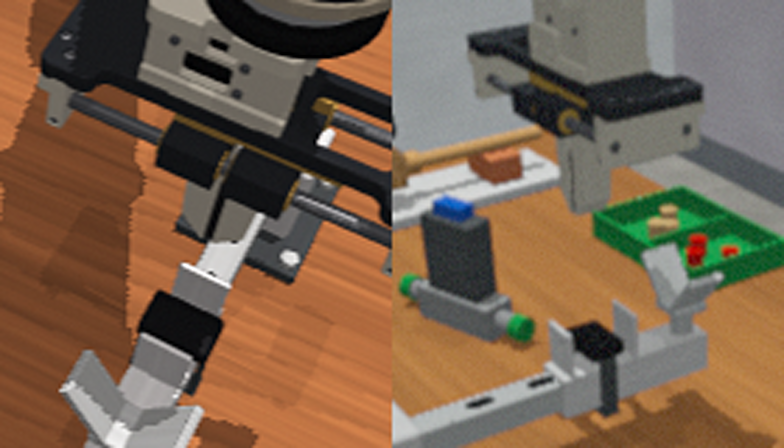

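The closed fingers are slim, and the cap and ridges are clear below them. Next I go down just above the cap, slightly towards the rear ridge.

Emit:
apply_moves([
  [-4,1,-30,0],
  [-8,1,-60,0],
  [-8,1,-85,0],
  [-8,1,-93,0],
  [-8,1,-93,0],
])

```text
clock: 2.37
tool_pos: [0.5951, 0.1782, 0.1025]
tcp_rot: [0.021, 1.573, -0.022]
force: [-0.5, 0.3, -0.2]
finger_gap: 0.0004
```

Emit:
apply_moves([
  [0,0,-3,0],
  [0,0,-6,0],
  [0,0,-9,0],
  [0,0,-12,0],
  [0,0,-12,0],
  [0,0,-12,0],
])

```text
clock: 2.87
tool_pos: [0.5975, 0.1783, 0.0927]
tcp_rot: [0.024, 1.568, -0.022]
force: [1.6, 0.9, 4.8]
finger_gap: 0.0003
```

Emit:
apply_moves([
  [0,0,-3,0],
  [0,0,-5,0],
  [0,0,-6,0],
  [0,0,-6,0],
])

```text
clock: 3.2
tool_pos: [0.599, 0.1783, 0.089]
tcp_rot: [0.025, 1.565, -0.021]
force: [-0.7, 0.2, 21.1]
finger_gap: 0.0003
```

Emit:
apply_moves([
  [-4,0,1,0],
  [-9,0,1,0],
  [-14,0,1,0],
  [-19,0,1,0],
  [-24,0,1,0],
  [-29,0,1,0],
  [-34,1,1,0],
  [-38,1,1,0],
  [-40,1,1,0],
  [-40,1,1,0],
])

```text
clock: 4.03
tool_pos: [0.5583, 0.1797, 0.0891]
tcp_rot: [0.024, 1.566, -0.021]
force: [0.8, 1.3, 17.6]
finger_gap: -0.0002
```

```bash
python3 - <<'E'
from h import *
for n in('scene','side'):
    c=cam(n);cv2.imwrite(f'pics/{n}2.png',c['image'])
a=cv2.imread('pics/scene2.png')[140:300,340:480];b=cv2.imread('pics/side2.png')[110:270,190:330]
cv2.imwrite('pics/c3.png',cv2.resize(np.hstack([a,b]),None,fx=2.8,fy=2.8,interpolation=cv2.INTER_CUBIC))
print(readout.state()['tool_pos'])
E
```

```text
[0.55831022 0.1797512  0.08907785]
```

View pics/c3.png

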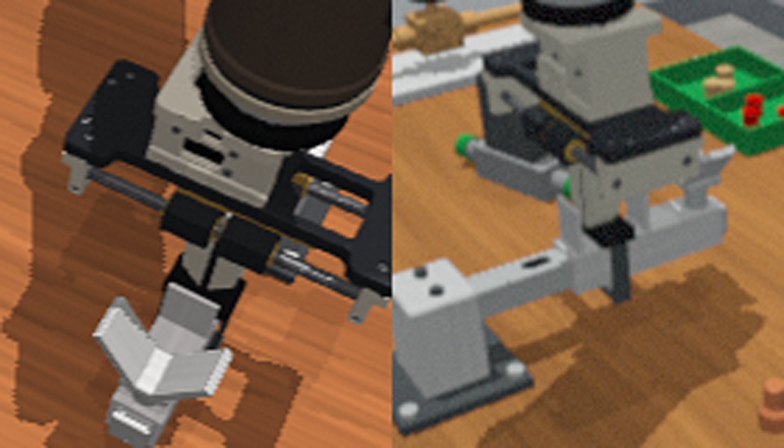

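```bash
python3 - <<'E'
from h import *
a=cam('scene')
print(plane(a,399.6,264.1,.112)-plane(a,409.6,245,.112))
def ed(n):
    im=cv2.imread(n)[225:275,385:425];return cv2.resize(im,None,fx=8,fy=8,interpolation=cv2.INTER_CUBIC)
cv2.imwrite('pics/c4.png',np.hstack([ed('pics/scene1.png'),ed('pics/scene2.png')]))
E
```

```text
[ 0.04082843 -0.00087939  0.        ]
```

View pics/c4.png

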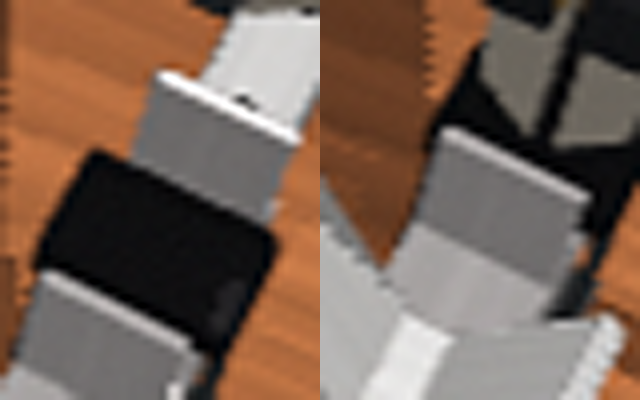

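The sleeve has moved about 40 mm, matching the tool, so nothing slipped. I move 10 mm more, then release straight up.

Emit:
apply_moves([
  [-3,0,0,0],
  [-6,0,0,0],
  [-9,0,0,0],
  [-10,0,0,0],
  [-10,0,0,0],
])

```text
clock: 4.6
tool_pos: [0.5486, 0.1801, 0.0891]
tcp_rot: [0.025, 1.566, -0.02]
force: [0.2, 3.3, 15.6]
finger_gap: 0.0003
```

Emit:
apply_moves([
  [0,0,4,0],
  [0,0,7,0],
  [0,0,10,0],
  [0,0,10,0],
])

```text
clock: 4.93
tool_pos: [0.5466, 0.1788, 0.0973]
tcp_rot: [0.023, 1.57, -0.022]
force: [0.1, 1.2, 1.5]
finger_gap: 0.0007
```

At z = 97.3 mm the force is still about 1.5 N, which means the cap has popped up. I lift clear and check.

Emit:
apply_moves([
  [0,0,15,0],
  [0,0,40,0],
  [0,0,75,0],
  [0,0,110,0],
  [0,40,130,0],
  [0,80,130,0],
  [0,120,130,0],
  [0,150,130,0],
  [0,150,130,0],
])

```text
clock: 5.68
tool_pos: [0.543, 0.3365, 0.2252]
tcp_rot: [0.018, 1.574, -0.014]
force: [-0.9, 0.7, -0.6]
finger_gap: 0.0004
```

```bash
python3 - <<'E'
from h import *
s=readout.state();print(s['clock'],s['tool_pos'],s['force'])
for n in('scene','side'):
    c=cam(n);cv2.imwrite(f'pics/{n}3.png',c['image'])
def cr(f,x,y,w,h,k): return cv2.resize(cv2.imread(f)[y:y+h,x:x+w],None,fx=k,fy=k,interpolation=cv2.INTER_CUBIC)
A=np.hstack([cr('pics/scene1.png',380,210,60,70,4.5),cr('pics/scene3.png',380,210,60,70,4.5)])
B=np.hstack([cr('pics/side0.png',225,150,100,60,2.7),cr('pics/side3.png',225,150,100,60,2.7)])
o=np.zeros((A.shape[0]+B.shape[0],800,3),np.uint8);o[:A.shape[0],:A.shape[1]]=A;o[A.shape[0]:,:B.shape[1]]=B
cv2.imwrite('pics/c5.png',o)
E
```

```text
5.6833 [0.54304809 0.33651315 0.225181  ] [-0.8894425   0.67131015 -0.64091178]
```

View pics/c5.png

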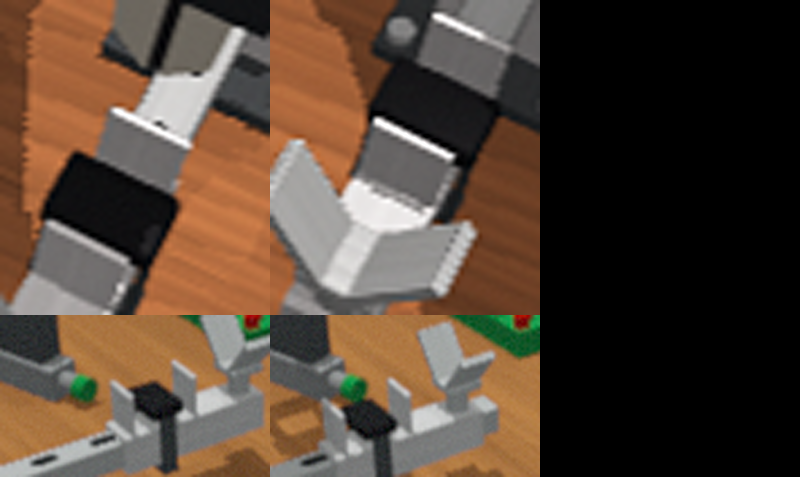

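View pics/scene3.png

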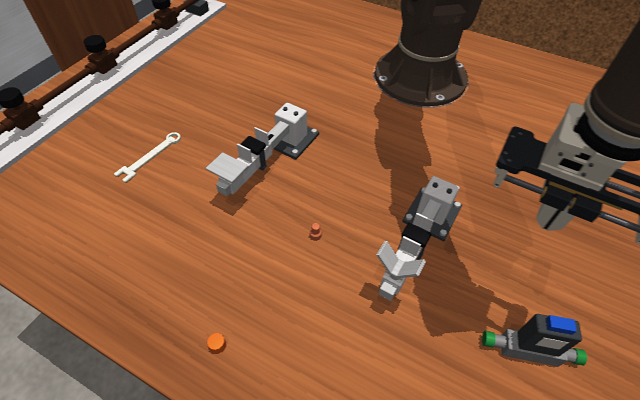

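The cap sits the same distance below the ridge tops as at the start (24 px in both crops), so it is up. The flat support is unchanged. I compute the sleeve travel and hand in if it agrees.

```bash
python3 - <<'E'
from h import *
a=cam('scene')
d=np.linalg.norm(plane(a,400.3,264.7,.112)-plane(a,412.2,241.1,.112));print(d)
A,B=(cv2.imread(f'pics/scene{i}.png')[95:200,195:320].astype(int) for i in (0,3));print('flat diff',np.abs(A-B).mean())
if .043<d<.057: print(ticket.finish_job())
E
```

```text
0.050404172135149646
flat diff 5.600203174603174
the job is handed in; nothing more can be done
None
```

I pressed the cradle support's button to its bottom stop, with about 21 N on the closed fingers. I then dragged the sleeve about 50 mm towards its mounting block, released it and moved the arm clear. The job was handed in at about 6 s.

- **Sleeve travel:** the camera measured 50.4 mm, so the sleeve is one hole on.
- **Button:** during release the fingers still felt 1.5 N at a height of 97.3 mm, so the cap had come back up. In the side view the cap sits as far below the ridge tops as at the start.
- **Flat support:** nothing touched it, and it looks the same in the before and after pictures. The mean pixel difference there was 5.6 grey levels, which I took as noise and changed shadows and did not check further.
- **Small disagreement:** the ridge tops triangulated at 109 mm, against the 112 mm stated.

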